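Pop the card tray of a gateway with the eject pin

ROBOT

A 6-joint arm with a two-finger parallel gripper is mounted at the origin on the work surface. World frame = base frame: x ahead of the robot, y to its left, z up, the work surface at z = 0. Lengths are in m, angles in rad, forces in N, time in s.
With the tool pointing down it reaches from about 0.275 to 0.85 m from the base axis. Payload 19 kg.
Tool frame: the origin (TCP) lies on the centre line of the jaws, within the pads' length; the fingertips stand 19 mm ahead of it and the grasp point (between the pads) is the TCP; z points along the fingers, y is the line along which they close (so a half turn about z gives the same grasp; the last joint's range is limited). The gripper opens to 85 mm and grips with 20 to 120 N. Pads are 22 mm wide; open, the fingers measure 114 mm over their backs; the gripper's body (76 mm by 85 mm) begins 54 mm behind the grasp point. The pads swing forward as they close: fully open they stand 13 mm farther back than shut.
Start: joints at [-1.43, 0.15, 1.437, -0, 1.554, -0.134], TCP at [0.156, -0.553, 0.212] pointing down, gripper open.
Joint ranges: [-2.8, 2.8], [-0.68, 2.1], [0.12, 2.68], [-1.39, 4.53], [0.16, 2.79], [-2.81, 2.81]. Speed limits (rad/s): [1.89, 1.89, 2.22, 3.01, 3.01, 3.01].

INTERFACE

Orientations are given as a unit quaternion [x, y, z, w].
In Python, from cell import arm gives the robot as it stands.
- The arm moves only by the tool arm_command, never from a script. Its arguments are lists of equal length, an entry for each row: "slide": the shift along the world's x, y, z in m, a list of three; "rotation": the turn, a rotation vector about the world's x, y, z in degrees, a list of three; "hand": the finger opening in m, from 0 to 0.0854. In form: {"slide": [[tx, ty, tz], ...], "rotation": [[wx, wy, wz], ...], "hand": [hand, ...]}. A call has 1 to 10 rows; each row is the pose to reach, as a shift and turn from the pose commanded when the call began; what a row does not reach only later rows make up. A row lasts 1/12 s, in which the tool goes at most 41.7 mm and 7.16 degrees, less where a joint would pass 70% of its speed; a pose out of reach is approached as far as the arm can. A call with a gripper value outside its range is refused whole. The fingers move at their own pace and stop on an object; "newtons" is the grip in N (left out, the last holds). Time passes only in rows, so rows that repeat a pose let the fingers close. It gives the time, the measured TCP pose, the force, the opening and the grip force at its end, in the units of the state.
- arm.observe(): the state, without advancing time (a new reading comes with each control period).
- arm.get_image(name): name is "scene" or "top" or "wrist"; returns the picture (400x640x3 uint8, red, green, blue); there is no depth.
- arm.camera_info(name): a dict with "fx", "fy", "cx", "cy" (pixels), "pose" (4x4, takes a point from camera to world coordinates). Camera axes: x right, y down, z forward; pixel columns grow to the right and rows downward; lengths in m; the calibration is good to about 2 mm. A picture is of the moment at which its call begins: read the wrist's pose just before it. camera_info takes no time and is no camera call; for the wrist camera it gives the pose at the moment of the call.
- arm.job_done(): hands the job in; it is judged then, once.
The state is a dict: "t": time; "joints": joint angles; "qd": joint speeds; "joint_torque": joint torques, N m; "tcp_pos": TCP position; "ee_rot": TCP orientation; "contact_force": force on the tool from outside, world axes, zero at the start; "ft_torque": the same for the moment, N m; "width": finger opening in m; "grasp_force": force on a finger pad.
Only numpy, scipy, OpenCV 4.12 (cv2) and the standard library are available. Lean on these libraries where they do the work, as an engineer would, in place of code of your own. Each camera call takes 0.05 s, during which the arm holds its last target. There are 200 camera calls.

TASK

Take the pin tool from its holder and release the card tray of the white gateway with it: feel for the small hole in the metal cover plate on top, push the pin in gently until the hidden spring catch lets go and the tray springs out of the front, then stand the pin tool back in its holder, upright and fully seated, and let go. Feel your way with light pressure: never press on the gateway with more than 25 N. Leave the mug, screwdriver, loose antenna and cardboard box where they are.

Things in the scene. Friction and masses are not known exactly. Their poses are not given: they have to be found in the camera images.
- gateway: White plastic desktop gateway, 200 (x) x 260 (y) x 55 mm high, fixed to the desk. Origin: centre of its underside, z up. Its front, with the tray, looks to its own -x. 15 stub antennas, 68 mm tall, stand upright on its top at x from -35 to +69, y from +35 to +95 mm.
- cover_mid (a point): Point fixed to the gateway at (-35, -55, 59) mm, axes as the gateway's: nominal middle, on the upper face, of the aluminium cover plate (44 x 64 x 4 mm) on the case. Its round release hole, 8 mm wide with 1 mm chamfer, is mid-plate; but the plate's screws sit in slots, so hole and plate really lie up to 11 mm either way along the gateway's y from here (in x they are true). Screwed tight.
- catch_mid (a point): Point 18 mm below cover_mid: nominal rest of the hidden catch's flat head (38 mm long along y), which lies below the hole wherever that is. Its true height is up to 6 mm above or below this. It resists with 3 N at first, growing 0.5 N per mm; pressed 5 mm (about 6 N) it frees the tray; a hard stop follows at 8 mm. Left alone it springs back up and the tray stays out.
- tray (a joint): Grey card tray in the gateway's front, 88 mm wide, its front face 16 mm high, under the cover plate's side (gateway y = -55 mm). 0 = latched shut; a spring drives it straight out to the gateway's -x to 0.030 m once the catch lets go. It cannot be pulled out while latched.
- holder: Grey plastic block 64 x 64 x 50 mm high, fixed to the desk, with an upright hole, 9 mm wide with a 3 mm chamfer (15 mm at the mouth), 46 mm deep, in the centre of its top. Origin: centre of its underside, z up.
- pin: Loose pin tool, 60 g, standing upright in the holder at the start. Origin at the pin's tip, z up to the handle. From the tip: bare steel pin, 5 mm diameter, 44 mm long; round flange 26 mm diameter, z 44 to 48 mm; square black handle 14 x 14 mm with its sides along the tool's x and y, z 48 to 93 mm. Seated, its flange rests on the holder's top, with the tip 6 mm above the desk.
- pin_tip (a point): The tip of the pin (the pin tool's origin).
- mug: White mug, 80 mm wide, 90 mm high, origin at the centre of its underside: leave alone.
- screwdriver: Screwdriver, 160 mm long, lying on the desk: leave alone.
- spare_antenna: Loose stub antenna, 104 mm long, lying on the desk: leave alone.
- card_box: Cardboard box 90 x 60 x 35 mm: leave alone.
There are look-alikes about, which are no part of the job. What is shaped like the pin but orange or purple is not meant. What is meant by the holder is not green, and is the larger of those in its own colour.

How it is judged:
By the outcome, as a careful person would: the job done as asked, in the order asked, and still so for the second after the job is handed in, with the robot touching nothing.
It also fails if it takes over 72 s, if anything falls off the work surface, if the arm or the gripper's body presses on something with over 40 N, if the wrist force passes 120 N, or if a joint passes its speed limit or range.

## Working session

There is one attempt and no reset: what is moved stays moved. The work goes in short steps, Python scripts to look and compute and a tool call to move; the robot and the scene stay as the last step left them, time stands still between calls to the robot, and variables do not carry over. Pictures are saved under pics/ and viewed, at most 10 in all, crops included, and the job is handed in when it is done.

Besides the shell and the picture viewer there is one more tool, called by a JSON object that holds its "api" and its "payload". arm_command: Moves the arm, as the interface text tells. Its arguments: {"type":"object","properties":{"slide":{"type":"array"},"rotation":{"type":"array"},"hand":{"type":"array"},"newtons":{"type":"number"}},"required":["slide","rotation","hand"]}

```bash
mkdir -p pics; python3 - <<'E'
from cell import arm
import cv2,numpy as np
for n in("scene","top"):
    i=arm.get_image(n); cv2.imwrite(f"pics/{n}0.png",i[:,:,::-1]); c=arm.camera_info(n); print(n,c["fx"],c["fy"],c["cx"],c["cy"],np.round(c["pose"],4).tolist())
print(arm.observe())
E
```

```text
scene 457.1463497309328 457.1463497309328 322.4647663129554 194.31515225266634 [[0.4429, 0.7036, -0.5557, 1.2813], [0.8966, -0.3492, 0.2724, -0.3462], [-0.0024, -0.6189, -0.7855, 1.0868], [0.0, 0.0, 0.0, 1.0]]
top 364.41100086081354 364.41100086081354 316.3523871063859 200.99028400914375 [[-0.0282, -0.9912, 0.1295, 0.4224], [-0.9994, 0.0302, 0.0137, -0.001], [-0.0175, -0.129, -0.9915, 1.2407], [0.0, 0.0, 0.0, 1.0]]
{'t': 0.1, 'joints': array([-1.42997673e+00,  1.50917804e-01,  1.43791073e+00,  4.73080883e-07,
        1.55379785e+00, -1.34012156e-01]), 'qd': array([-2.46996830e-04, -3.21670823e-05, -3.22781576e-03, -3.93048082e-04,
       -1.15143592e-03, -9.53461366e-04]), 'joint_torque': array([ 6.00575280e-03, -7.14375472e+01, -5.71788883e+01,  1.06683694e-04,
        7.16126931e-03, -3.86842976e-05]), 'tcp_pos': array([ 0.15598911, -0.55320479,  0.2118742 ]), 'ee_rot': array([ 9.90573155e-01,  1.36983788e-01, -1.52276603e-06, -5.16865338e-04]), 'contact_force': array([-0.36751593, -0.71020302,  0.05972929]), 'ft_torque': array([-0.00506003, -0.02101447,  0.01784959]), 'grasp_force': 0.0, 'width': 0.08515480321333746}
```

View pics/top0.png

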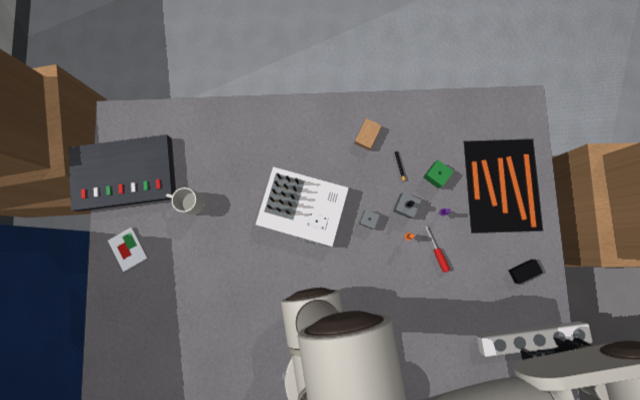

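View pics/scene0.png

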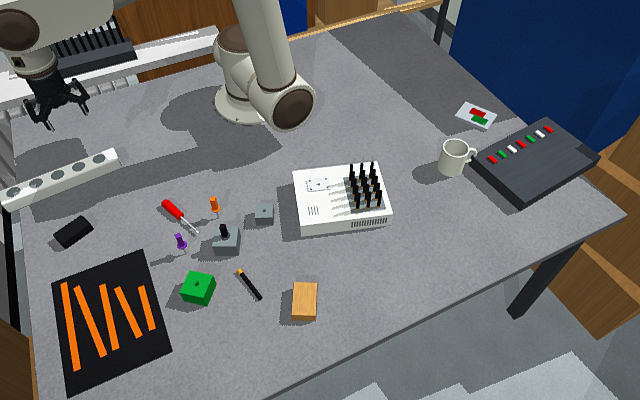

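The pin stands in the larger grey holder, at top px ~(408,204) and scene px ~(226,240). The gateway is at top px ~(303,207), with its cover plate near (318,222). I'll enlarge both views next.

```bash
python3 - <<'E'
import cv2,numpy as np
t=cv2.imread("pics/top0.png")[155:255,245:445]; s=cv2.imread("pics/scene0.png")[155:265,200:400]
cv2.imwrite("pics/t1.png",cv2.resize(t,None,fx=4,fy=4,interpolation=cv2.INTER_CUBIC))
cv2.imwrite("pics/s1.png",cv2.resize(s,None,fx=4,fy=4,interpolation=cv2.INTER_CUBIC))
E
```

```text
(no output)
```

View pics/t1.png

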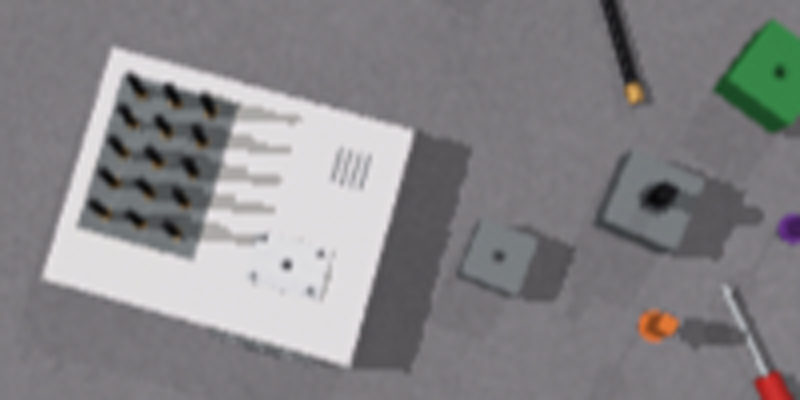

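View pics/s1.png

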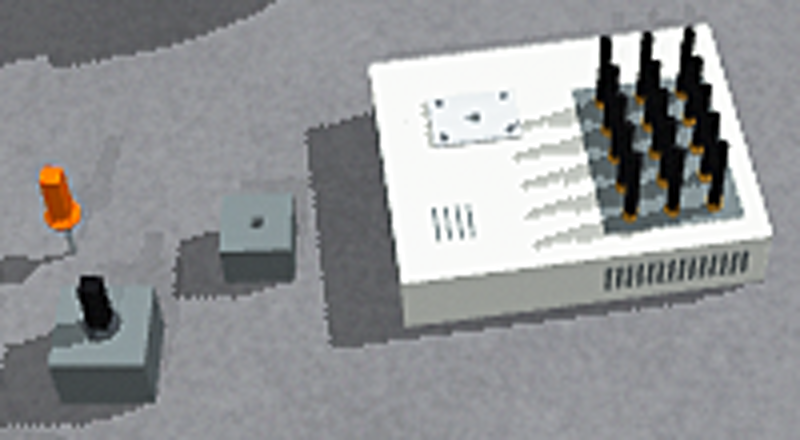

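Crop px: the gateway's top corners are at (113,47), (415,130), (352,367) and (42,279), and the plate hole is at (287,264). The holder's top corners are about (632,150), (705,180), (675,250) and (603,218), with the pin's flange near (655,200). The gateway's front faces the robot.

```bash
cat > h.py <<'E'
from cell import arm
import cv2,numpy as np
from scipy.spatial.transform import Rotation as R
def ray(c,uv,z):
    P=np.array(c["pose"]);d=P[:3,:3]@[(uv[0]-c["cx"])/c["fx"],(uv[1]-c["cy"])/c["fy"],1]
    return P[:3,3]+d*(z-P[2,3])/d[2]
def proj(c,p):
    P=np.array(c["pose"]);q=P[:3,:3].T@(np.array(p)-P[:3,3]);return np.array([c["fx"]*q[0]/q[2]+c["cx"],c["fy"]*q[1]/q[2]+c["cy"]])
E
python3 - <<'E'
from h import *
np.set_printoptions(precision=4,suppress=True)
c=arm.camera_info("top");f=lambda u,v,z:ray(c,(u/4+245-.375,v/4+155-.375),z)
s=arm.camera_info("scene");g=lambda u,v,z:ray(s,(u/4+200-.375,v/4+155-.375),z)
G=[f(*p,.055) for p in((113,47),(415,130),(352,367),(42,279))]
G2=[g(*p,.055) for p in((707,25),(773,235),(402,283),(370,66))]
for Q in(G,G2): print(np.array(Q),np.mean(Q,0),[np.linalg.norm(Q[i]-Q[i-1]) for i in range(4)])
y=G[0]-G[1];y2=G[3]-G[2];print("yaw",np.degrees([np.arctan2(-v[0],v[1]) for v in(y,y2)]),np.degrees([np.arctan2(v[1],v[0]) for v in(G[0]-G[3],G[1]-G[2])]))
print("hole",f(287,264,.059),g(474,118,.059))
H=[f(*p,.05) for p in((632,150),(705,180),(675,250),(603,218))];print(np.array(H),np.mean(H,0))
print("flange",f(652,203,.054),g(97,322,.054)); print("handle top",f(668,188,.099),g(91,280,.099))
E
```

```text
[[ 0.6978  0.1568  0.055 ]
 [ 0.62   -0.0914  0.055 ]
 [ 0.428  -0.033   0.055 ]
 [ 0.5064  0.2173  0.055 ]] [0.5631 0.0625 0.055 ] [np.float64(0.20078646539352557), np.float64(0.26006798608001946), np.float64(0.20071368569158535), np.float64(0.2622698108679584)]
[[ 0.5081  0.2163  0.055 ]
 [ 0.6989  0.1571  0.055 ]
 [ 0.621  -0.0907  0.055 ]
 [ 0.4317 -0.0306  0.055 ]] [0.5649 0.063  0.055 ] [np.float64(0.2583896998742478), np.float64(0.19977918185017304), np.float64(0.2598034891475613), np.float64(0.19855545952216827)]
yaw [-17.4049 -17.3875] [-17.5397 -16.9112]
hole [0.5124 0.017  0.059 ] [0.5147 0.0156 0.059 ]
[[ 0.5986 -0.2693  0.05  ]
 [ 0.5719 -0.3275  0.05  ]
 [ 0.5152 -0.2994  0.05  ]
 [ 0.5431 -0.2424  0.05  ]] [ 0.5572 -0.2847  0.05  ]
flange [ 0.5538 -0.2821  0.054 ] [ 0.558  -0.2873  0.054 ]
handle top [ 0.5603 -0.2847  0.099 ] [ 0.5566 -0.2829  0.099 ]
```

{"api": "arm_command", "payload": {"slide": [[0.035,0.023,0.004],[0.07,0.046,0.008],[0.1,0.068,0.012],[0.135,0.09,0.016],[0.168,0.113,0.02],[0.2,0.135,0.024],[0.235,0.158,0.028],[0.27,0.18,0.032],[0.3,0.2,0.036],[0.33,0.222,0.04]], "rotation": [[0,0,-5],[0,0,-10],[0,0,-15],[0,0,-20],[0,0,-25],[0,0,-30],[0,0,-35],[0,0,-40],[0,0,-42],[0,0,-42]], "hand": [0.045,0.045,0.045,0.045,0.045,0.045,0.045,0.045,0.045,0.045]}}

```text
t: 0.93
tcp_pos: [0.4874, -0.3299, 0.2523]
ee_rot: [0.974, -0.228, -0.0, -0.0]
contact_force: [-0.2, -0.4, -0.2]
width: 0.0447
grasp_force: 0.0
```

{"api": "arm_command", "payload": {"slide": [[0.035,0.023,0.0],[0.06,0.038,0.0],[0.071,0.046,0.0],[0.071,0.046,0.0]], "rotation": [[0,0,0],[0,0,0],[0,0,0],[0,0,0]], "hand": [0.045,0.045,0.045,0.045]}}

```text
t: 1.27
tcp_pos: [0.5588, -0.2834, 0.2515]
ee_rot: [0.974, -0.226, -0.0, -0.0]
contact_force: [-0.3, -0.0, 0.2]
width: 0.0448
grasp_force: 0.0
```

```bash
python3 - <<'E'
from h import *
o=arm.observe();c=arm.camera_info("wrist");i=arm.get_image("wrist");cv2.imwrite("pics/w1.png",i[:,:,::-1])
print(o["t"],o["tcp_pos"],o["ee_rot"],o["contact_force"],c)
for p in((.557,-.2845,.05),(.557,-.2845,.099),(.513,.017,.059)):print(proj(c,p))
E
```

```text
1.2667 [ 0.55880899 -0.28342632  0.2514575 ] [ 9.74191765e-01 -2.25720933e-01 -4.75182552e-04 -4.90197646e-04] [-0.34022211 -0.04416499  0.24975177] {'fx': 289.18470406299923, 'fy': 289.18470406299923, 'cx': 320.9054631067678, 'cy': 194.92507387553113, 'pose': array([[-4.39200023e-01, -8.57860804e-01, -2.66792393e-01,
         6.26543676e-01],
       [-8.98389120e-01,  4.19197180e-01,  1.31037069e-01,
        -3.15564214e-01],
       [-5.72946160e-04,  2.97234867e-01, -9.54804224e-01,
         4.14249536e-01],
       [ 0.00000000e+00,  0.00000000e+00,  0.00000000e+00,
         1.00000000e+00]])}
[323.12622147 167.14198577]
[323.42218176 176.13999926]
[146.79158132 286.79309065]
```

View pics/w1.png

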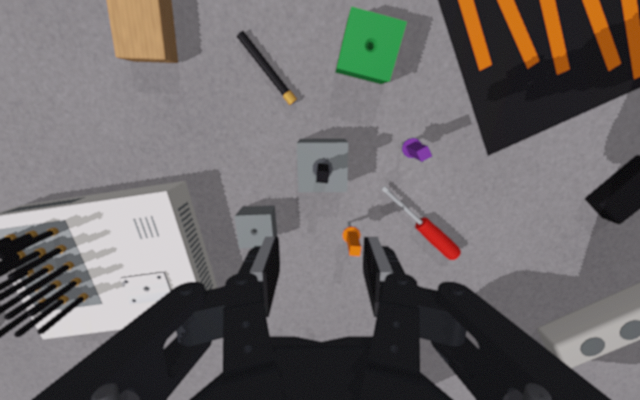

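The prediction agrees within about 1 px: the holder's top centre is at (322.5,168), the handle top at (322,177) and the plate hole at (146.5,288). I'll enlarge the pin and hole to get the handle's yaw.

```bash
python3 - <<'E'
import cv2,numpy as np
w=cv2.imread("pics/w1.png");f=lambda y,x:cv2.resize(w[y:y+60,x:x+80],None,fx=7,fy=7,interpolation=cv2.INTER_CUBIC)
cv2.imwrite("pics/w2.png",cv2.resize(np.vstack([f(135,283)[:,:],f(258,107)[:160]]),None,fx=1,fy=1))
E
```

```text
(no output)
```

View pics/w2.png

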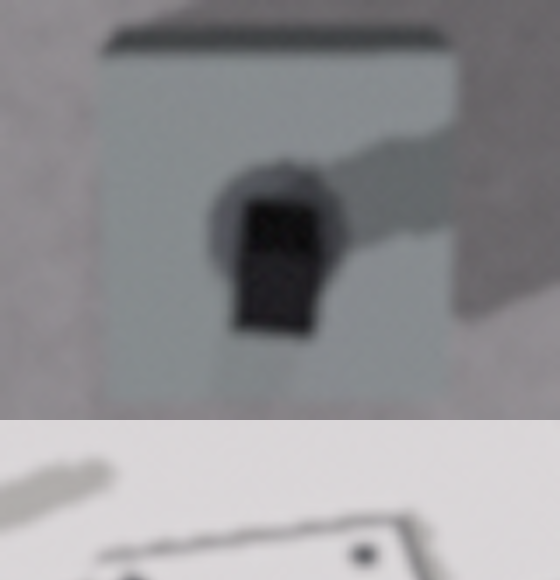

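{"api": "arm_command", "payload": {"slide": [[0,0.001,-0.035],[0,0.001,-0.07],[0,0.001,-0.105],[0,0.001,-0.135],[0,0.001,-0.155],[0,0.001,-0.166],[0,0.001,-0.171],[0,0.001,-0.172],[0,0.001,-0.172]], "rotation": [[0,0,-3],[0,0,-6],[0,0,-6],[0,0,-6],[0,0,-6],[0,0,-6],[0,0,-6],[0,0,-6],[0,0,-6]], "hand": [0.045,0.045,0.045,0.045,0.045,0.045,0.045,0.045,0.045]}}

```text
t: 2.07
tcp_pos: [0.5572, -0.2851, 0.0815]
ee_rot: [0.961, -0.278, 0.001, 0.0]
contact_force: [-0.8, -0.9, 0.5]
width: 0.0451
grasp_force: 0.0
```

{"api": "arm_command", "payload": {"slide": [[0,0,0],[0,0,0],[0,0,0],[0,0,0],[0,0,0],[0,0,0]], "rotation": [[0,0,0],[0,0,0],[0,0,0],[0,0,0],[0,0,0],[0,0,0]], "hand": [0.01,0.01,0.01,0.01,0.01,0.01], "newtons": 50}}

```text
t: 2.57
tcp_pos: [0.5571, -0.2844, 0.0805]
ee_rot: [0.961, -0.278, 0.0, -0.0]
contact_force: [-0.1, -1.4, 1.5]
width: 0.0101
grasp_force: 0.0
```

```bash
python3 - <<'E'
from h import *
c=arm.camera_info("wrist");i=arm.get_image("wrist")[:,:,::-1];s=arm.get_image("scene")[:,:,::-1]
o=arm.observe();print(o["width"],o["grasp_force"],o["tcp_pos"],proj(c,o["tcp_pos"]))
cv2.imwrite("pics/w3.png",np.hstack([i[100:400,170:470],cv2.resize(s[190:290,170:320],None,fx=3,fy=3,interpolation=cv2.INTER_CUBIC)]))
E
```

```text
0.009932170943613618 0.4711183626204729 [ 0.55702433 -0.28437777  0.08042491] [322.33490176 232.50948021]
```

View pics/w3.png

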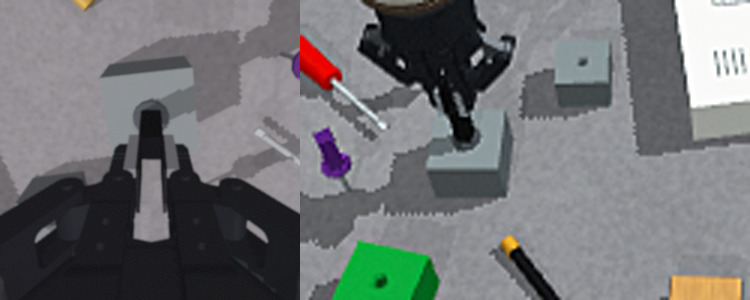

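The handle appears at the jaws' front (px ~(320,220)), but the opening and grip readings don't show a grasp. Closing further will settle it.

{"api": "arm_command", "payload": {"slide": [[0,0,0],[0,0,0],[0,0,0],[0,0,0]], "rotation": [[0,0,0],[0,0,0],[0,0,0],[0,0,0]], "hand": [0.0,0.0,0.0,0.0], "newtons": 50}}

```text
t: 3.0
tcp_pos: [0.557, -0.2844, 0.0803]
ee_rot: [0.961, -0.278, -0.0, -0.0]
contact_force: [-0.1, 0.0, -0.3]
width: 0.0003
grasp_force: 0.0
```

```bash
python3 - <<'E'
from h import *
c=arm.camera_info("wrist");i=arm.get_image("wrist")[:,:,::-1]
o=arm.observe();print(o["width"],o["grasp_force"],o["contact_force"])
p=i[180:360,250:390].copy()
p=cv2.resize(p,None,fx=4,fy=4,interpolation=cv2.INTER_CUBIC)
p=(255*(p/255.)**.5).astype(np.uint8)
cv2.imwrite("pics/w4.png",p[:600])
t=o["tcp_pos"]
for z in(.099,.08,.062,.054,.05):print(z,(proj(c,(t[0],t[1],z))-[250,180])*4)
E
```

```text
3.7639871016645e-05 0.0 [ 0.12793676 -0.09591998  0.03752229]
0.099 [290.18577458 266.85266097]
0.08 [289.51605804 209.16975481]
0.062 [288.99645618 164.41627517]
0.054 [288.7937947  146.96097546]
0.05 [288.69808381 138.71736447]
```

View pics/w4.png

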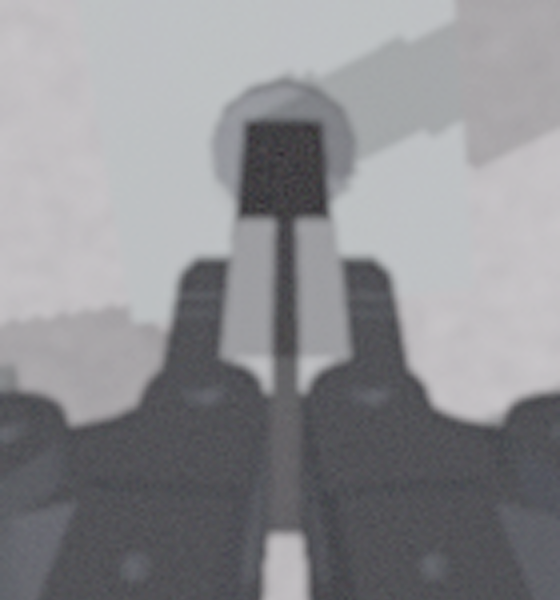

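All three views agree that the fingers closed above the handle. In w3 the whole handle is visible under the fingertips, and in w1 and w4 perspective puts the shut tips near z≈0.107 while the reported TCP z is 0.080. So the real fingertips stand about 45 mm higher than the nominal geometry says. I'll open, go about 35 mm lower while watching force, and close again.

{"api": "arm_command", "payload": {"slide": [[0,0,0.01],[0,0,0.015],[0,0,0.015],[0,0,0.005],[0,0,-0.008],[0,0,-0.018],[0,0,-0.026],[0,0,-0.032],[0,0,-0.034],[0,0,-0.034]], "rotation": [[0,0,0],[0,0,0],[0,0,0],[0,0,0],[0,0,0],[0,0,0],[0,0,0],[0,0,0],[0,0,0],[0,0,0]], "hand": [0.035,0.035,0.035,0.035,0.035,0.035,0.035,0.035,0.035,0.035]}}

```text
t: 3.88
tcp_pos: [0.5568, -0.2842, 0.0455]
ee_rot: [0.961, -0.278, -0.001, -0.0]
contact_force: [0.5, -0.0, 0.5]
width: 0.035
grasp_force: 0.0
```

{"api": "arm_command", "payload": {"slide": [[0,0,0],[0,0,0],[0,0,0],[0,0,0],[0,0,0],[0,0,0]], "rotation": [[0,0,0],[0,0,0],[0,0,0],[0,0,0],[0,0,0],[0,0,0]], "hand": [0.005,0.005,0.005,0.005,0.005,0.005], "newtons": 50}}

```text
t: 4.38
tcp_pos: [0.5573, -0.2846, 0.0469]
ee_rot: [0.961, -0.278, 0.0, 0.0]
contact_force: [-0.8, 0.6, 5.5]
width: 0.0137
grasp_force: 49.3
```

Gripped (13.7 mm, 49 N). Next I'll lift the pin and carry it over the hole, at about (0.513, 0.017). Tip z ≈ reported z − 0.0405.

{"api": "arm_command", "payload": {"slide": [[0,0,0.02],[0,0,0.05],[0,0,0.08],[-0.003,0.02,0.084],[-0.008,0.055,0.084],[-0.013,0.09,0.084],[-0.018,0.125,0.084],[-0.024,0.16,0.084],[-0.029,0.195,0.084],[-0.034,0.23,0.084]], "rotation": [[0,0,0],[0,0,0],[0,0,0],[0,0,0],[0,0,0],[0,0,0],[0,0,0],[0,0,0],[0,0,0],[0,0,0]], "hand": [0.005,0.005,0.005,0.005,0.005,0.005,0.005,0.005,0.005,0.005]}}

```text
t: 5.22
tcp_pos: [0.5223, -0.0528, 0.1303]
ee_rot: [0.961, -0.278, -0.0, -0.0]
contact_force: [0.4, 0.6, -0.7]
width: 0.0134
grasp_force: 49.0
```

{"api": "arm_command", "payload": {"slide": [[-0.005,0.03,0],[-0.008,0.055,0],[-0.01,0.067,-0.006],[-0.01,0.071,-0.012],[-0.01,0.071,-0.014],[-0.01,0.071,-0.014]], "rotation": [[0,0,0],[0,0,0],[0,0,0],[0,0,0],[0,0,0],[0,0,0]], "hand": [0.005,0.005,0.005,0.005,0.005,0.005]}}

```text
t: 5.72
tcp_pos: [0.5128, 0.0158, 0.1154]
ee_rot: [0.961, -0.278, -0.001, 0.0]
contact_force: [0.5, -0.7, -0.6]
width: 0.0132
grasp_force: 49.0
```

```bash
python3 - <<'E'
from h import *
o=arm.observe();c=arm.camera_info("wrist");i=arm.get_image("wrist")[:,:,::-1];s=arm.get_image("scene")[:,:,::-1];sc=arm.camera_info("scene")
print(o["t"],o["tcp_pos"],o["contact_force"],o["width"],o["grasp_force"])
t=o["tcp_pos"]+[0,0,-.0405];h=(.513,.0168,.059)
print("wrist tip",4*(proj(c,t)-[270,160]),"hole",4*(proj(c,h)-[270,160]));print("scene tip",400+0*t[0],6*(proj(sc,t)-[290,130])+[400,0],6*(proj(sc,h)-[290,130])+[400,0])
a=cv2.resize(i[160:280,270:370],None,fx=4,fy=4,interpolation=cv2.INTER_CUBIC);b=cv2.resize(s[130:210,290:355],None,fx=6,fy=6,interpolation=cv2.INTER_CUBIC)
cv2.imwrite("pics/w5.png",np.hstack([a,b]))
E
```

```text
5.7167 [0.5127982  0.01584754 0.11539574] [ 0.49198076 -0.68375888 -0.61919421] 0.013187710801899833 48.97978484630585
wrist tip [208.08536485 198.78937058] hole [203.15733193 172.91198325]
scene tip 400.0 [567.09222174 300.8909088 ] [569.37488122 321.54458433]
```

View pics/w5.png

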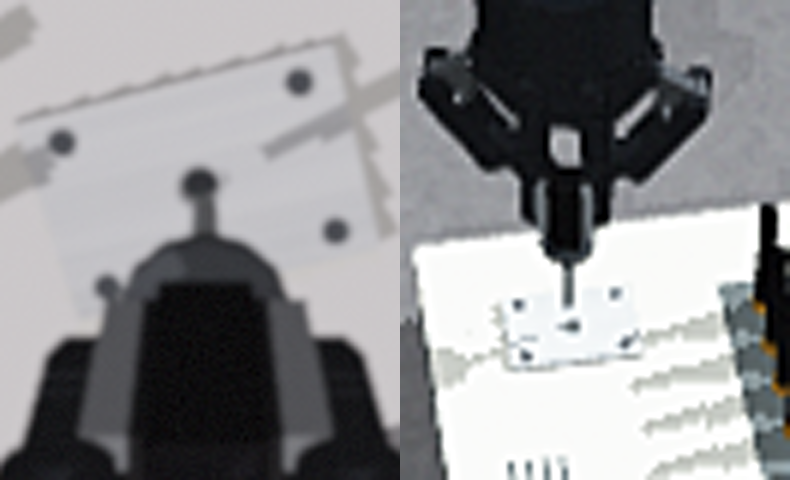

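In the wrist view the hole is at (199,184) and the pin tip at about (203,198). In the scene view the hole is at (572,326) and the tip at (568,305). That leaves the tip 1–2 mm off toward −x/+y, so I'll shift a little and lower it gently.

{"api": "arm_command", "payload": {"slide": [[-0.0008,0.001,-0.005],[-0.0008,0.001,-0.01],[-0.0008,0.001,-0.013],[-0.0008,0.001,-0.015],[-0.0008,0.001,-0.016],[-0.0008,0.001,-0.017],[-0.0008,0.001,-0.0175],[-0.0008,0.001,-0.0175]], "rotation": [[0,0,0],[0,0,0],[0,0,0],[0,0,0],[0,0,0],[0,0,0],[0,0,0],[0,0,0]], "hand": [0.005,0.005,0.005,0.005,0.005,0.005,0.005,0.005]}}

```text
t: 6.48
tcp_pos: [0.5122, 0.0176, 0.0989]
ee_rot: [0.961, -0.278, 0.0, -0.0]
contact_force: [0.5, -0.9, -1.2]
width: 0.0134
grasp_force: 49.0
```

{"api": "arm_command", "payload": {"slide": [[0,0,-0.0005],[0,0,-0.001],[0,0,-0.0015],[0,0,-0.002],[0,0,-0.002]], "rotation": [[0,0,0],[0,0,0],[0,0,0],[0,0,0],[0,0,0]], "hand": [0.005,0.005,0.005,0.005,0.005]}}

```text
t: 6.9
tcp_pos: [0.5122, 0.0176, 0.0968]
ee_rot: [0.961, -0.278, -0.0, -0.0]
contact_force: [0.8, -0.8, -0.7]
width: 0.0131
grasp_force: 49.0
```

{"api": "arm_command", "payload": {"slide": [[0,0,-0.0005],[0,0,-0.001],[0,0,-0.0015],[0,0,-0.0015]], "rotation": [[0,0,0],[0,0,0],[0,0,0],[0,0,0]], "hand": [0.005,0.005,0.005,0.005]}}

```text
t: 7.23
tcp_pos: [0.5122, 0.0176, 0.0952]
ee_rot: [0.961, -0.278, -0.0, -0.0]
contact_force: [-0.2, 0.3, -0.1]
width: 0.0131
grasp_force: 49.0
```

{"api": "arm_command", "payload": {"slide": [[0,0,-0.0007],[0,0,-0.0014],[0,0,-0.002],[0,0,-0.0025],[0,0,-0.0025]], "rotation": [[0,0,0],[0,0,0],[0,0,0],[0,0,0],[0,0,0]], "hand": [0.005,0.005,0.005,0.005,0.005]}}

```text
t: 7.65
tcp_pos: [0.5121, 0.0176, 0.0927]
ee_rot: [0.961, -0.278, -0.0, -0.0]
contact_force: [-0.2, -0.3, -0.6]
width: 0.0135
grasp_force: 49.0
```

{"api": "arm_command", "payload": {"slide": [[0,0,-0.0007],[0,0,-0.0014],[0,0,-0.002],[0,0,-0.0025],[0,0,-0.0025]], "rotation": [[0,0,0],[0,0,0],[0,0,0],[0,0,0],[0,0,0]], "hand": [0.005,0.005,0.005,0.005,0.005]}}

```text
t: 8.07
tcp_pos: [0.5121, 0.0176, 0.0902]
ee_rot: [0.961, -0.278, -0.0, -0.0]
contact_force: [-0.2, 0.2, -0.8]
width: 0.0139
grasp_force: 49.0
```

{"api": "arm_command", "payload": {"slide": [[0,0,-0.0007],[0,0,-0.0014],[0,0,-0.002],[0,0,-0.0025],[0,0,-0.0025]], "rotation": [[0,0,0],[0,0,0],[0,0,0],[0,0,0],[0,0,0]], "hand": [0.005,0.005,0.005,0.005,0.005]}}

```text
t: 8.48
tcp_pos: [0.5122, 0.0176, 0.0878]
ee_rot: [0.961, -0.278, -0.0, -0.0]
contact_force: [-0.7, 0.6, -0.9]
width: 0.0131
grasp_force: 49.0
```

The tip is in the hole, about 12 mm deep, with no force yet. I'll go on to find the catch.

{"api": "arm_command", "payload": {"slide": [[0,0,-0.0007],[0,0,-0.0014],[0,0,-0.002],[0,0,-0.0025],[0,0,-0.0025]], "rotation": [[0,0,0],[0,0,0],[0,0,0],[0,0,0],[0,0,0]], "hand": [0.005,0.005,0.005,0.005,0.005]}}

```text
t: 8.9
tcp_pos: [0.5122, 0.0176, 0.0852]
ee_rot: [0.961, -0.278, -0.0, -0.0]
contact_force: [0.5, -0.3, -0.2]
width: 0.0131
grasp_force: 49.0
```

{"api": "arm_command", "payload": {"slide": [[0,0,-0.0007],[0,0,-0.0014],[0,0,-0.002],[0,0,-0.0025],[0,0,-0.0025]], "rotation": [[0,0,0],[0,0,0],[0,0,0],[0,0,0],[0,0,0]], "hand": [0.005,0.005,0.005,0.005,0.005]}}

```text
t: 9.32
tcp_pos: [0.5122, 0.0176, 0.0827]
ee_rot: [0.961, -0.278, -0.0, -0.0]
contact_force: [0.2, 0.6, -1.4]
width: 0.0131
grasp_force: 49.0
```

{"api": "arm_command", "payload": {"slide": [[0,0,-0.0007],[0,0,-0.0014],[0,0,-0.002],[0,0,-0.0025],[0,0,-0.0025]], "rotation": [[0,0,0],[0,0,0],[0,0,0],[0,0,0],[0,0,0]], "hand": [0.005,0.005,0.005,0.005,0.005]}}

```text
t: 9.73
tcp_pos: [0.5123, 0.0176, 0.0805]
ee_rot: [0.961, -0.278, 0.0, -0.0]
contact_force: [-0.7, -0.2, 4.9]
width: 0.0133
grasp_force: 49.8
```

{"api": "arm_command", "payload": {"slide": [[0,0,-0.0007],[0,0,-0.0014],[0,0,-0.002],[0,0,-0.002]], "rotation": [[0,0,0],[0,0,0],[0,0,0],[0,0,0]], "hand": [0.005,0.005,0.005,0.005]}}

```text
t: 10.07
tcp_pos: [0.5123, 0.0176, 0.0785]
ee_rot: [0.961, -0.278, 0.0, -0.0]
contact_force: [-0.9, 0.3, 5.2]
width: 0.0131
grasp_force: 49.9
```

The catch is found, with contact at about z=0.082. I'll press on, staying short of the stop.

{"api": "arm_command", "payload": {"slide": [[0,0,-0.0007],[0,0,-0.0014],[0,0,-0.002],[0,0,-0.0025],[0,0,-0.0025]], "rotation": [[0,0,0],[0,0,0],[0,0,0],[0,0,0],[0,0,0]], "hand": [0.005,0.005,0.005,0.005,0.005]}}

```text
t: 10.48
tcp_pos: [0.5124, 0.0176, 0.076]
ee_rot: [0.961, -0.278, 0.0, -0.0]
contact_force: [-0.3, -0.2, 4.4]
width: 0.0132
grasp_force: 49.8
```

```bash
cat > tray.py <<'E'
from h import *
# tray-out check: front-edge region of the gateway in the top image vs. start
a=cv2.imread("pics/top0.png").astype(int);b=arm.get_image("top")[:,:,::-1].astype(int);c=arm.camera_info("top")
rot=R.from_euler("z",-17.4,degrees=True);G=np.array([.564,.063,0])
for x in(-.112,-.120,-.127,-.14):
    d=[]
    for y in np.linspace(-.09,-.02,8):
        u,v=np.round(proj(c,G+rot.apply([x,y,.02]))).astype(int);d.append((int(a[v,u].mean()),int(b[v,u].mean())))
    print(x,d)
E
python3 tray.py
```

```text
-0.112 [(119, 123), (118, 122), (109, 118), (121, 114), (117, 130), (118, 123), (120, 120), (120, 119)]
-0.12 [(119, 197), (119, 223), (121, 98), (122, 89), (121, 212), (120, 209), (121, 215), (123, 210)]
-0.127 [(118, 119), (119, 148), (119, 92), (120, 94), (119, 180), (122, 190), (122, 141), (122, 164)]
-0.14 [(120, 115), (119, 118), (119, 117), (116, 104), (117, 103), (118, 115), (123, 120), (122, 119)]
```

The pixels in front of the gateway changed as they would with the tray about 30 mm out. I'll withdraw and return to the holder.

{"api": "arm_command", "payload": {"slide": [[0,0,0.01],[0,0,0.03],[0,0,0.05],[0.003,-0.02,0.056],[0.008,-0.055,0.0575],[0.0135,-0.09,0.0575],[0.0185,-0.125,0.0575],[0.024,-0.16,0.0575],[0.029,-0.195,0.0575],[0.034,-0.23,0.0575]], "rotation": [[0,0,0],[0,0,0],[0,0,0],[0,0,0],[0,0,0],[0,0,0],[0,0,0],[0,0,0],[0,0,0],[0,0,0]], "hand": [0.005,0.005,0.005,0.005,0.005,0.005,0.005,0.005,0.005,0.005]}}

```text
t: 11.37
tcp_pos: [0.546, -0.2141, 0.1338]
ee_rot: [0.961, -0.278, -0.0, -0.0]
contact_force: [-0.5, 0.8, -0.1]
width: 0.0136
grasp_force: 49.0
```

{"api": "arm_command", "payload": {"slide": [[0.005,-0.03,0],[0.009,-0.055,0],[0.0108,-0.068,0],[0.0108,-0.072,-0.01],[0.0108,-0.072,-0.022],[0.0108,-0.072,-0.03],[0.0108,-0.072,-0.034],[0.0108,-0.072,-0.036],[0.0108,-0.072,-0.036]], "rotation": [[0,0,0],[0,0,0],[0,0,0],[0,0,0],[0,0,0],[0,0,0],[0,0,0],[0,0,0],[0,0,0]], "hand": [0.005,0.005,0.005,0.005,0.005,0.005,0.005,0.005,0.005]}}

```text
t: 12.12
tcp_pos: [0.5569, -0.2834, 0.097]
ee_rot: [0.961, -0.277, -0.0, -0.0]
contact_force: [-0.2, 0.3, -1.3]
width: 0.0132
grasp_force: 49.0
```

{"api": "arm_command", "payload": {"slide": [[0,0,-0.002],[0,0,-0.004],[0,0,-0.006],[0,0,-0.008],[0,0,-0.0095],[0,0,-0.0105],[0,0,-0.011],[0,0,-0.011]], "rotation": [[0,0,0],[0,0,0],[0,0,0],[0,0,0],[0,0,0],[0,0,0],[0,0,0],[0,0,0]], "hand": [0.005,0.005,0.005,0.005,0.005,0.005,0.005,0.005]}}

```text
t: 12.78
tcp_pos: [0.557, -0.2844, 0.0862]
ee_rot: [0.961, -0.278, -0.0, -0.0]
contact_force: [-0.3, 0.6, -1.1]
width: 0.0132
grasp_force: 49.0
```

{"api": "arm_command", "payload": {"slide": [[0,0,-0.005],[0,0,-0.01],[0,0,-0.015],[0,0,-0.019],[0,0,-0.022],[0,0,-0.024],[0,0,-0.025],[0,0,-0.025]], "rotation": [[0,0,0],[0,0,0],[0,0,0],[0,0,0],[0,0,0],[0,0,0],[0,0,0],[0,0,0]], "hand": [0.005,0.005,0.005,0.005,0.005,0.005,0.005,0.005]}}

```text
t: 13.45
tcp_pos: [0.557, -0.2843, 0.0612]
ee_rot: [0.961, -0.278, -0.0, -0.0]
contact_force: [0.1, -0.2, -0.4]
width: 0.0126
grasp_force: 49.0
```

{"api": "arm_command", "payload": {"slide": [[0,0,-0.004],[0,0,-0.008],[0,0,-0.011],[0,0,-0.0125],[0,0,-0.0135],[0,0,-0.014],[0,0,-0.0145],[0,0,-0.0145]], "rotation": [[0,0,0],[0,0,0],[0,0,0],[0,0,0],[0,0,0],[0,0,0],[0,0,0],[0,0,0]], "hand": [0.005,0.005,0.005,0.005,0.005,0.005,0.005,0.005]}}

```text
t: 14.12
tcp_pos: [0.5571, -0.2844, 0.047]
ee_rot: [0.961, -0.278, 0.0, -0.0]
contact_force: [0.1, 0.2, -0.7]
width: 0.0133
grasp_force: 49.2
```

{"api": "arm_command", "payload": {"slide": [[0,0,-0.0005],[0,0,-0.001],[0,0,-0.001]], "rotation": [[0,0,0],[0,0,0],[0,0,0]], "hand": [0.005,0.005,0.005]}}

```text
t: 14.37
tcp_pos: [0.5572, -0.2845, 0.0469]
ee_rot: [0.961, -0.278, 0.0, 0.0]
contact_force: [-3.8, 1.7, 10.6]
width: 0.0132
grasp_force: 50.7
```

Seated: the force rose to 10.6 N at the original height. I'll release, rise and look.

{"api": "arm_command", "payload": {"slide": [[0,0,0.0005],[0,0,0.0005],[0,0,0.0005],[0,0,0.0005],[0,0,0.0005],[0,0,0.0005]], "rotation": [[0,0,0],[0,0,0],[0,0,0],[0,0,0],[0,0,0],[0,0,0]], "hand": [0.02,0.03,0.035,0.035,0.035,0.035]}}

```text
t: 14.87
tcp_pos: [0.557, -0.2844, 0.0463]
ee_rot: [0.961, -0.278, -0.0, -0.0]
contact_force: [0.2, 0.4, -0.7]
width: 0.0349
grasp_force: 0.0
```

{"api": "arm_command", "payload": {"slide": [[0,0,0.015],[0,0,0.035],[0,0,0.06],[0,0,0.09],[0,0,0.12],[-0.02,-0.02,0.15],[-0.05,-0.03,0.17],[-0.08,-0.04,0.18],[-0.1,-0.04,0.18],[-0.1,-0.04,0.18]], "rotation": [[0,0,0],[0,0,0],[0,0,0],[0,0,0],[0,0,0],[0,0,0],[0,0,0],[0,0,0],[0,0,0],[0,0,0]], "hand": [0.035,0.035,0.035,0.035,0.035,0.035,0.035,0.035,0.035,0.035]}}

```text
t: 15.7
tcp_pos: [0.4544, -0.3251, 0.2277]
ee_rot: [0.96, -0.279, 0.001, 0.001]
contact_force: [-1.0, -1.0, 0.1]
width: 0.0352
grasp_force: 0.0
```

```bash
python3 - <<'E'
from h import *
t=arm.get_image("top")[:,:,::-1];w=arm.get_image("wrist")[:,:,::-1];s=arm.get_image("scene")[:,:,::-1]
r=lambda i,f:cv2.resize(i,None,fx=f,fy=f,interpolation=cv2.INTER_CUBIC)
c=arm.camera_info("wrist");u,v=proj(c,(.557,-.2845,.05)).astype(int);print(u,v)
x=max(0,min(540,u-50));y=max(0,min(335,v-32))
cv2.imwrite("pics/f.png",np.vstack([r(t[160:235,245:445],4),np.hstack([r(w[y:y+65,x:x+100],4),r(s[205:270,190:290],4)])]))
o=arm.observe();print(o["t"],o["tcp_pos"],o["contact_force"],o["width"])
E
```

```text
244 116
15.85 [ 0.45723202 -0.32440567  0.22636132] [-0.4899319  -0.31367262  0.78048885] 0.035343388063394605
```

View pics/f.png

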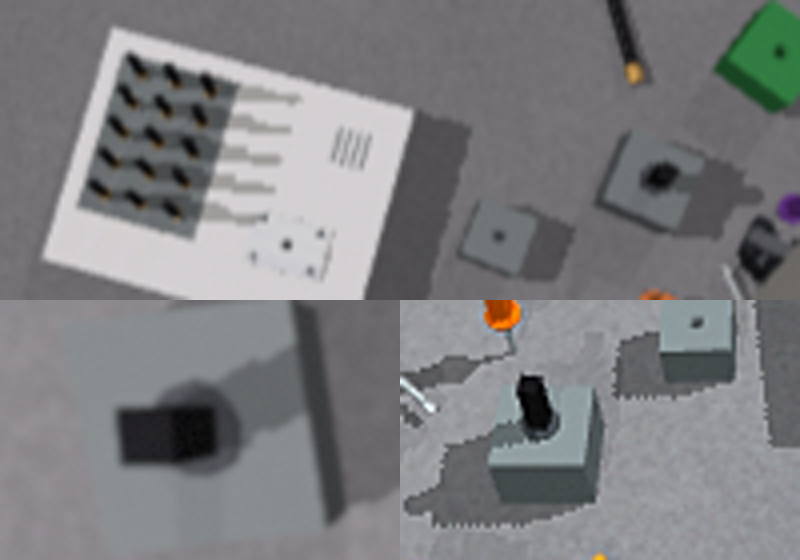

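The pin stands upright in its holder with the flange on the top (wrist crop ~(195,428)). The tray was cut off in the crop, so I'll check it numerically along its centreline.

```bash
python3 - <<'E'
from h import *
a=cv2.GaussianBlur(cv2.imread("pics/top0.png"),(3,3),0).astype(int);b=cv2.GaussianBlur(arm.get_image("top")[:,:,::-1].copy(),(3,3),0).astype(int);c=arm.camera_info("top")
rot=R.from_euler("z",-17.4,degrees=True);G=np.array([.564,.063,0])
d=np.abs(a-b).max(2)
m=(d>25).astype(np.uint8);n,l,st,ce=cv2.connectedComponentsWithStats(m)
for s,q in zip(st[1:],ce[1:]):
    if s[4]>15:
        p=ray(c,q,.02);print(s,np.round(p,3),"gateway frame",np.round(rot.inv().apply(p-G),3))
E
python3 tray.py
```

```text
[  185   176   385   224 30942] [ 0.198 -0.234  0.02 ] gateway frame [-0.26  -0.393  0.02 ]
[428 212  23  31 403] [ 0.486 -0.39   0.02 ] gateway frame [ 0.061 -0.455  0.02 ]
[ 578  227   52   85 2258] [ 0.351 -0.912  0.02 ] gateway frame [ 0.088 -0.994  0.02 ]
[466 230  12  13  63] [ 0.449 -0.496  0.02 ] gateway frame [ 0.057 -0.568  0.02 ]
[298 242  16  10  71] [0.433 0.054 0.02 ] gateway frame [-0.123 -0.048  0.02 ]
[320 245   7  10  30] [0.416 0.001 0.02 ] gateway frame [-0.123 -0.104  0.02 ]
[408 244  23  28 209] [ 0.387 -0.32   0.02 ] gateway frame [-0.055 -0.418  0.02 ]
[315 246   5   5  20] [0.424 0.018 0.02 ] gateway frame [-0.12  -0.085  0.02 ]
[489 258  16  15 119] [ 0.349 -0.568  0.02 ] gateway frame [-0.017 -0.666  0.02 ]
[403 270   7   8  21] [ 0.333 -0.269  0.02 ] gateway frame [-0.121 -0.386  0.02 ]
[483 273   8   9  34] [ 0.316 -0.533  0.02 ] gateway frame [-0.058 -0.643  0.02 ]
[ 601  315   39   53 1607] [ 0.105 -0.941  0.02 ] gateway frame [-0.138 -1.096  0.02 ]
[557 326   8  10  54] [ 0.144 -0.753  0.02 ] gateway frame [-0.157 -0.904  0.02 ]
[ 520  327   72   48 1153] [ 0.08  -0.753  0.02 ] gateway frame [-0.218 -0.924  0.02 ]
[ 501  345  139   55 3702] [-0.012 -0.796  0.02 ] gateway frame [-0.293 -0.992  0.02 ]
[429 382  64  18 333] [-0.034 -0.422  0.02 ] gateway frame [-0.426 -0.641  0.02 ]
-0.112 [(119, 116), (118, 113), (109, 111), (121, 108), (117, 121), (118, 117), (120, 112), (120, 112)]
-0.12 [(119, 185), (119, 209), (121, 92), (122, 84), (121, 200), (120, 198), (121, 202), (123, 198)]
-0.127 [(118, 112), (119, 141), (119, 86), (120, 89), (119, 171), (122, 180), (122, 133), (122, 156)]
-0.14 [(120, 108), (119, 104), (119, 103), (116, 96), (117, 99), (118, 108), (123, 110), (122, 112)]
```

The tray is still out: its bright top lies about 20–30 mm in front of the case, over y from −95 to −20 mm. Handing in.

```bash
python3 -c "
from cell import arm
print(arm.job_done())"
```

```text
the job is handed in; nothing more can be done
None
```

The gateway's tray is released and out about 30 mm, the pin tool is back upright and fully seated in its holder, and I handed the job in at about 16 s with the highest force reading at the gateway about 5 N.

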